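# Fit a filter cartridge into an air purifier on the assembly line

## Task

Lift the dust cover off the slot of the white air purifier body and drop it into the empty open crate beside it. Then take the wide filter cartridge with the finger tab from the rack, feel for the slot, and slide the cartridge down and press it fully home against its stiff connector, until its shoulders are level with the plate around the slot. Leave the other parts and tools where they are.

Things in the scene. Friction and masses are not known exactly. Their poses are not given: they have to be found in the camera images.
- housing: White plastic box of an air purifier, fixed, 200 (x) x 180 (y) x 120 mm high, air grilles on its two x faces. Origin: centre of its underside. In its top sits a grey slot insert, a plate 4 mm thick (its top 124 mm above the origin), about 77 (x) x 120 (y) mm, with an upright square-edged slot 11.5 mm wide (x), 83 mm long (y).
- top_centre (a point): Centre of the housing's top face, 120 mm above its origin, axes as the housing's. Not the slot: the slot is parallel to the y axis and centred in y, but the insert is clipped in by hand anywhere up to 12 mm from here to the -x or +x side. Its place is not measured: feel for it (or see it once the cover is off).
- stop (a point): Hard stop inside the slot, 29 mm above the housing's origin (95 mm below the plate's top), on the housing's centre line. A stiff connector carriage meets the cartridge's lower edge 14 mm above this and must be pushed down onto the stop against about 9 N; it stays where it is pushed.
- cover: Dust cover lying loose over the slot: grey plastic plate 70 (x) x 110 (y) x 4 mm with an upright fin in its middle, 10 mm thick (x), 40 mm long (y), its top 34 mm above the origin. Origin: centre of the plate's underside. 60 g.
- crate: Open plastic crate, fixed, 200 (x) x 160 (y) x 85 mm high outside, walls and floor 5 mm. Origin: centre of its underside.
- rack: Aluminium rack, fixed, base 180 (x) x 110 (y) x 10 mm with three grooves parallel to its y axis, at x = -60, 0 and 60 mm; groove 11 mm wide, floor 10 mm and ribs' tops 45 mm above the origin. Origin: centre of its underside. A flat part stands in each groove, in any order.
- cartridge: The wide filter cartridge: white slab standing on edge in the rack, 9 mm thick (x), 80 mm wide (y), 95 mm high up to its shoulders, with a finger tab on top in the middle (9 mm thick, 32 mm wide in y, its top 128 mm above the origin). Origin: centre of its lower edge face; z up. It may go into the slot either way round. About 160 g.
- narrow: Another filter cartridge of the same shape but only 54 mm wide: not wanted, stays in the rack. Origin: centre of its lower edge face.
- blank: Plain white slab without a tab, 9 x 80 x 115 mm: not wanted, stays in the rack. Origin: centre of its lower edge face.
- motor: Small motor standing on its square 70 mm flange, 86 mm high. Origin: centre of its underside. Bystander.
- bottle: White bottle, 48 mm across, 140 mm high. Origin: centre of its underside. Bystander.
- driver: Screwdriver 180 mm long lying on the bench, along its x. Bystander.
- tape: Roll of tape lying flat, 84 mm across, 24 mm high. Origin: centre of its underside. Bystander.
Not all that is in view belongs to the job. Leave any green look-alike of the cover alone.

How it is judged (in metres and radians):
On the way, in this order (a step that is already met when the one before it is completed fails the run):
1. the dust cover is in the crate (x of cover in the frame of crate between -0.1 and 0.1 m and y of cover in the frame of crate between -0.08 and 0.08 m and z of cover in the frame of crate between -0.005 and 0.085 m and contact force between the fingers and cover below 0.1 N), for 0.2 s.
2. the cartridge is fully home in the slot (z of cartridge in the frame of housing between 0.02 and 0.0325 m and x of cartridge in the frame of housing between -0.017 and 0.017 m and y of cartridge in the frame of housing between -0.006 and 0.006 m and angle between the z axis of cartridge and the z axis of housing, either way round below 0.08 rad and angle between cartridge's own z axis and vertical below 0.3 rad), for 0.2 s.
At the end, for the whole second after the job is handed in: The wide cartridge stands upright in the slot, pressed down with its shoulders within about 3.5 mm of level with the slot plate's top (connector pushed down), and the dust cover lies inside the crate; both are released and at rest (all of step 2 and x of cover in the frame of crate between -0.1 and 0.1 m and y of cover in the frame of crate between -0.08 and 0.08 m and z of cover in the frame of crate between -0.005 and 0.085 m and linear speed of cartridge below 0.02 m/s and linear speed of cover below 0.03 m/s); the robot touches nothing.
It fails at once if the narrow cartridge or the blank slab is moved more than 30 mm (distance of any of narrow, blank from where it was at the start of the episode above 0.03 m).
It fails at once if the motor, bottle, screwdriver or tape is moved more than 30 mm (distance of any of motor, bottle, driver, tape from where it was at the start of the episode above 0.03 m).
It also fails if it takes over 67 s, if anything falls off the work surface, if the arm or the gripper's body presses on something with over 40 N, if the wrist force passes 120 N, or if a joint passes its speed limit or range.

## Robot

A 6-joint arm with a two-finger parallel gripper is mounted at the origin on the work surface. World frame = base frame: x ahead of the robot, y to its left, z up, the work surface at z = 0. Lengths are in mm, angles in rad, forces in N, time in s.
With the tool pointing down it reaches from about 400 to 925 mm from the base axis. Payload 12.5 kg.
Tool frame: the origin (TCP) lies midway between the tips of the shut fingers; the grasp point (between the pads) lies 19 mm behind it; z points along the fingers, y is the line along which they close (so a half turn about z gives the same grasp; the last joint's range is limited). The gripper opens to 95 mm and grips with 3 to 60 N. Pads are 20 mm wide; open, the fingers measure 119 mm over their backs; the gripper's body (75 mm by 180 mm) begins 59 mm behind the grasp point.
Start: joints at [1.006, 0.491, 1.559, -0, 1.092, -0.106], TCP at [276.782, 560.391, 214.661] pointing down, gripper open.
Joint ranges: [-3.1, 3.1], [-0.84, 2.19], [0.05, 2.79], [-1.13, 4.28], [0.06, 2.93], [-2.69, 2.69]. Speed limits (rad/s): [2.22, 2.22, 2.79, 3.14, 3.14, 3.14].

## Interface

Orientations are given as [roll, pitch, yaw] about the fixed x, y, z axes, in that order (R = Rz(yaw) Ry(pitch) Rx(roll)).
In Python, from cell import env gives the robot as it stands.
- The arm moves only by the shell command python3 -m inch 'ROWS'. ROWS is JSON, a list of rows, each a list of 7 numbers: the turn, a rotation vector about the tool's x, y, z in rad, then the shift along the tool's x, y, z in cm, then the closure, from -1 (fully open) to 1 (shut). A call has 1 to 20 rows; each row shifts and turns the commanded pose from where the row before left it, along the tool's axes as they then stand; what a row does not reach is not made up. A row lasts 1/8 s, in which the tool goes at most 62.5 mm and 10.7 degrees, less where a joint would pass 70% of its speed; a pose out of reach is approached as far as the arm can. A call with a gripper value outside its range is refused whole. The fingers move at their own pace and stop on an object; the grip force is fixed at half the most. Time passes only in rows, so rows that do not move let the fingers close. It gives the time, the measured TCP pose, the force, the opening and the grip force at its end, in the units of the state.
- env.state(): the state, without advancing time (a new reading comes with each control period).
- env.read_camera(name): name is "side" or "top"; returns a dict with "img" (480x640x3 uint8, red, green, blue), "depth" (480x640 float32, mm along the optical axis (not along the pixel's ray), 0 where there is no reading), "fx", "fy", "cx", "cy" (pixels), "D" ([k1, k2, p1, p2, k3] as OpenCV has them; the pictures are not rectified), "position" and "orientation" of the camera in the world. Camera axes: x right, y down, z forward; pixel columns grow to the right and rows downward; lengths in mm; the calibration is good to about 2 mm. A picture is of the moment at which its call begins.
- env.job_done(): hands the job in; it is judged then, once.
Trained networks look in a picture, given as the dict that the camera call returned (one of the last four; its "shot" number tells which), for a name from the list of things; names that differ only in an ending like _2 or _b are one class to them, and where a whole thing is asked for, a point or a joint stands for the part that bears it (a point fixed in the world has none). Each returns a list of dicts, best first, with "score" (0 to 1); they miss things now and then, are a little off and sometimes report something else, mostly with a low value. They report only what shows in the picture. A call takes as long as a camera call. They do not tell look-alikes from the thing itself.
- env.find_in(picture, target): "centre" ([x, y, z] in mm, in the coordinates of the camera as it stood for that picture, good to about 4 mm: the middle of the surface that is visible of it).
- env.trace(picture, target): "mask" (480x640 bool, what is visible of it).
The state is a dict: "t": time; "joints": joint angles; "qvel": joint speeds; "tau": joint torques, N m; "eef_pos": TCP position; "tcp_rot": TCP orientation; "ft_force": force on the tool from outside, world axes, zero at the start; "moment": the same for the moment, N m; "opening": opening from 0.0 (shut) to 1.0 (fully open); "grip_force": force on a finger pad.
Only numpy, scipy, OpenCV 4.12 (cv2) and the standard library are available. Lean on these libraries where they do the work, as an engineer would, in place of code of your own. Each camera call takes 0.05 s, during which the arm holds its last target. There are 200 camera calls.

## Working session

There is one attempt and no reset: what is moved stays moved. The work goes in short steps, Python scripts to look and compute and a shell command to move; the robot and the scene stay as the last step left them, time stands still between calls to the robot, and variables do not carry over. Pictures are saved under pics/ and viewed, at most 10 in all, crops included, and the job is handed in when it is done.

```bash
mkdir -p pics; ls
cat > h.py <<'E'
import numpy as np, cv2, json
from cell import env
from scipy.spatial.transform import Rotation as R
def cam(n):
    p=env.read_camera(n); return p
def pose(p):
    o=np.array(p["orientation"],float)
    M=o if o.shape==(3,3) else R.from_euler('xyz',o).as_matrix()
    return M,np.array(p["position"],float)
def K(p): return np.array([[p["fx"],0,p["cx"]],[0,p["fy"],p["cy"]],[0,0,1]])
def cloud(p):
    v,u=np.mgrid[0:480,0:640]
    q=cv2.undistortPoints(np.stack([u.ravel(),v.ravel()],1).astype(np.float32)[:,None],K(p),np.array(p["D"])).reshape(480,640,2)
    d=p["depth"]; c=np.dstack([q[...,0]*d,q[...,1]*d,d]); M,t=pose(p)
    w=c@M.T+t; w[d<=0]=np.nan; return w
def save(p,n): cv2.imwrite("pics/"+n,p["img"][...,::-1])
E
python3 - <<'E'
from h import *
for n in("side","top"):
    p=cam(n); save(p,n+"1.png"); np.savez("/tmp/"+n+".npz",w=cloud(p),img=p["img"])
    M,t=pose(p); print(n,p["position"],p["orientation"],p["fx"],p["D"])
    for k in["housing","cover","crate","rack","cartridge","narrow","blank","motor","bottle","driver","tape"]:
        print(k,[((M@np.array(f["centre"])+t).round().tolist(),round(f["score"],2)) for f in env.find_in(p,k)][:4])
s=env.state();print(s["t"],s["eef_pos"],s["tcp_rot"],s["opening"])
E
```

```text
pics
side [ 372.86415737 -732.94917612 1048.69237049] [-2.45944666 -0.00798384 -0.2466515 ] 569.4713081959433 [-0.07449568  0.          0.          0.          0.        ]
housing [([562.0, -29.0, 120.0], 0.95)]
cover [([504.0, -171.0, 6.0], 0.9), ([780.0, 15.0, 4.0], 0.75), ([579.0, 35.0, 125.0], 0.58), ([561.0, -27.0, 116.0], 0.19)]
crate [([517.0, 381.0, 38.0], 0.59)]
rack [([504.0, -339.0, 8.0], 0.89)]
cartridge [([519.0, 381.0, 40.0], 0.72), ([577.0, -330.0, 96.0], 0.61), ([560.0, -27.0, 122.0], 0.24)]
narrow [([460.0, -339.0, 103.0], 0.93)]
blank [([514.0, -334.0, 106.0], 0.88)]
motor [([699.0, -234.0, 40.0], 0.72)]
bottle []
driver [([390.0, -123.0, 17.0], 0.82)]
tape [([352.0, 149.0, 19.0], 0.83)]
top [ 387.57074074   15.84395843 1009.50452804] [-2.92782768  0.0061497  -1.60551747] 498.5895210395134 [-0.04888278  0.          0.          0.          0.        ]
housing [([547.0, 46.0, 123.0], 0.66)]
cover [([780.0, 26.0, 3.0], 0.9), ([575.0, 47.0, 127.0], 0.83), ([503.0, -162.0, 2.0], 0.76)]
crate [([514.0, 371.0, 7.0], 0.93)]
rack [([509.0, -310.0, 12.0], 0.85), ([577.0, 46.0, 126.0], 0.61)]
cartridge [([582.0, -315.0, 101.0], 0.98)]
narrow [([457.0, -312.0, 107.0], 0.87)]
blank [([517.0, -317.0, 108.0], 0.9), ([579.0, -317.0, 99.0], 0.45)]
motor [([700.0, -211.0, 49.0], 0.84)]
bottle [([684.0, 259.0, 91.0], 0.88)]
driver [([577.0, 46.0, 127.0], 0.66), ([456.0, -312.0, 106.0], 0.62), ([387.0, -110.0, 23.0], 0.59)]
tape [([547.0, 47.0, 121.0], 0.46)]
1.2 [276.77823816 560.40812957 214.67200946] [ 3.14145271e+00 -7.83291513e-06  2.68277748e+00] 0.9981577845302672
```

View pics/top1.png

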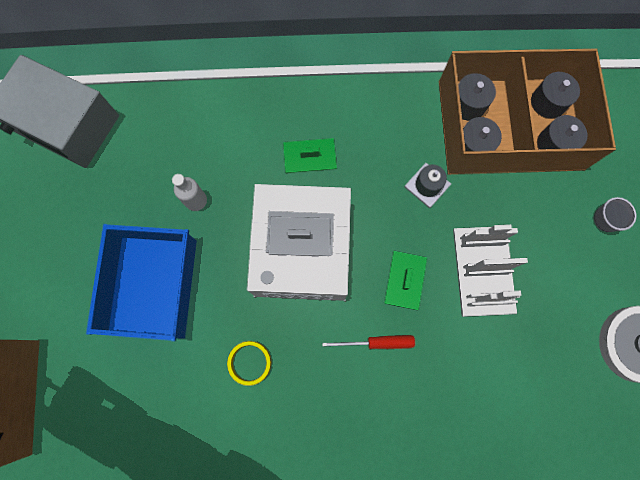

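View pics/side1.png

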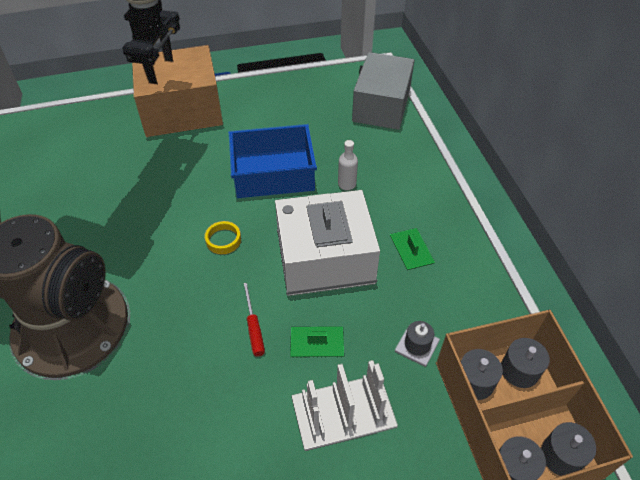

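The top view shows the candidates for the cover: grey on the housing (300,233), green look-alikes (310,155) and (406,280). The grey one on the slot fits. The rack slabs are at (488,236), (495,265) and (495,297). I expect the first to be the wide tabbed one, and I'll check that by measuring and in one crop.

Run:
```python
from h import *
im=[]
for n,(a,b,c,d) in {"top":(215,320,440,530),"side":(350,455,285,405)}.items():
    z=np.load("/tmp/"+n+".npz"); w=z["w"]; i=z["img"]
    im.append(cv2.resize(i[a:b,c:d,::-1],(390,int(390*(b-a)/(d-c))),interpolation=cv2.INTER_CUBIC))
    x,y,h=w[...,0],w[...,1],w[...,2]
    def rep(s,m):
        if m.sum()<5: print(n,s,m.sum());return
        q=w[m]; r=cv2.minAreaRect(q[:,:2].astype(np.float32))
        print(n,s,m.sum(),"med",np.median(q,0).round(1),"rect",np.round(r[0],1),np.round(r[1],1),round(r[2],1),"zmax",np.percentile(q[:,2],98).round(1))
    near=lambda X,Y,r:(abs(x-X)<r)&(abs(y-Y)<r)
    rep("fin",near(577,46,60)&(h>142)&(h<170))
    rep("housetop",near(547,46,130)&(h>112)&(h<124))
    g=i.astype(int); grey=(g.max(2)<185)
    rep("plate",near(577,46,75)&(h>121)&(h<136)&grey)
    rep("crate rim",near(517,375,130)&(h>78)&(h<92))
    for k,X in(("A",457),("B",517),("C",580)):
        for lo,hi in((85,150),(112,150),(128,150)): rep(k+str(lo),(abs(x-X)<28)&(abs(y+330)<90)&(h>lo)&(h<hi))
    rep("rackbase",near(509,-330,130)&(h>4)&(h<16))
H=max(a.shape[0] for a in im)
cv2.imwrite("pics/crop.png",np.hstack([cv2.copyMakeBorder(a,0,H-a.shape[0],0,0,0) for a in im]))
```

```text
top fin 164 med [578.4  46.4 158. ] rect [579.7  46.4] [39.4 10.4] 84.5 zmax 161.5
top housetop 7651 med [553.9  44.1 120.7] rect [578.3  46.5] [180.3 200.5] 85.5 zmax 123.6
top plate 2781 med [582.   48.5 128. ] rect [562.4  53.6] [133.2 130.1] 85.3 zmax 131.7
top crate rim 2050 med [513.7 359.5  85.5] rect [513.9 355.6] [169.  210.9] 84.4 zmax 89.2
top A85 222 med [ 459.4 -313.9  126.8] rect [ 460.7 -322. ] [ 9.3 51.8] 0.6 zmax 140.0
top A112 141 med [ 460.  -319.9  136.7] rect [ 460.7 -322.7] [ 9.2 33.8] 0.2 zmax 140.1
top A128 109 med [ 460.3 -322.7  137.4] rect [ 460.7 -322.8] [ 9.1 33.7] 0.3 zmax 140.1
top B85 376 med [ 518.9 -319.3  123. ] rect [ 521.1 -323.3] [ 9.9 81. ] 0.0 zmax 127.5
top B112 269 med [ 520.3 -321.6  124.1] rect [ 521.2 -323.4] [ 9.9 80.7] 0.3 zmax 127.8
top B128 3
top C85 377 med [ 578.5 -314.7  105.8] rect [ 581.3 -320. ] [10.7 80.6] 1.1 zmax 140.4
top C112 150 med [ 579.6 -317.1  135.8] rect [ 581.  -320.3] [10.5 31.9] 3.9 zmax 140.7
top C128 107 med [ 580.5 -319.1  137. ] rect [ 580.9 -320.4] [10.5 31.7] 4.5 zmax 140.7
top rackbase 2992 med [ 502.7 -310.
[... 530 characters left out ...]
329.6  135.8] rect [ 461.1 -325.9] [ 9.4 32.4] 0.3 zmax 140.2
side A128 104 med [ 460.6 -328.4  136.6] rect [ 461.1 -325.8] [ 9.2 32.2] 1.0 zmax 140.5
side B85 398 med [ 518.8 -332.1  121.5] rect [ 521.  -326.5] [ 9.9 81.3] 0.8 zmax 126.5
side B112 269 med [ 520.4 -329.7  123.2] rect [ 521.1 -326. ] [ 9.6 80.2] 0.8 zmax 126.7
side B128 0
side C85 394 med [ 578.5 -331.1  105.1] rect [ 581.1 -323.7] [10.1 80.4] 0.9 zmax 138.4
side C112 157 med [ 579.6 -326.8  134.4] rect [ 581.2 -323.6] [10.  31.8] 0.3 zmax 139.0
side C128 108 med [ 580.5 -324.1  135.8] rect [ 581.2 -323.3] [10.  31.2] 0.3 zmax 139.1
side rackbase 3177 med [ 503.7 -339.7    8.6] rect [ 506.1 -327.4] [248.8 254.2] 0.6 zmax 13.4
```

View pics/crop.png

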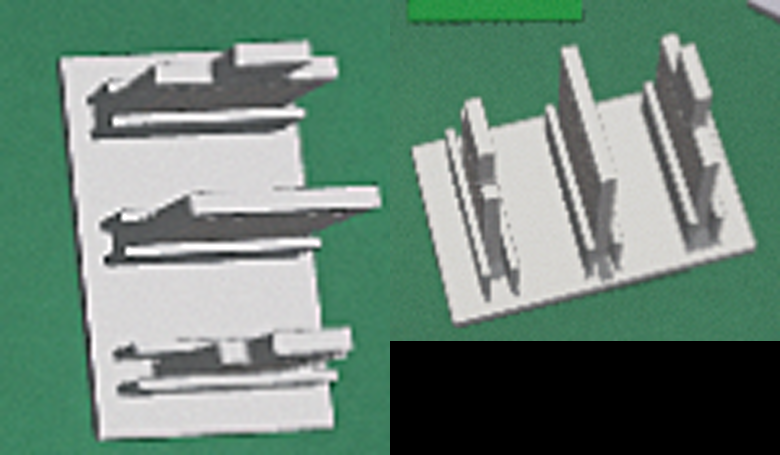

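The crop confirms it: the top slab (left panel about (200,75), right panel about (690,120)) is 80 mm wide with a tab, centred at world (581,-322), tab top about 139. The others are a plain blank and the 54 mm narrow one. The housing is at yaw -4.5° and the fin at (579.7,45.3), top 158. I'll turn the tool first.

```bash
python3 -m inch '[[0,0,0.17,0,0,0,-0.2],[0,0,0.17,0,0,0,-0.2],[0,0,0.17,0,0,0,-0.2],[0,0,0.17,0,0,0,-0.2],[0,0,0.17,0,0,0,-0.2],[0,0,0.17,0,0,0,-0.2],[0,0,0.17,0,0,0,-0.2],[0,0,0,0,0,0,-0.2]]'
cat >> h.py <<'E'
def to(x,y,z,yaw=None):
    s=env.state(); M=R.from_euler('xyz',s["tcp_rot"]).as_matrix()
    d=M.T@(np.array([x,y,z])-s["eef_pos"])/10
    print("t",round(s["t"],2),"pos",np.round(s["eef_pos"],1),"rot",np.round(np.degrees(s["tcp_rot"]),2),"F",np.round(s["ft_force"],1),"open",round(s["opening"]*95,1),"grip",round(s["grip_force"],1),"q6",round(s["joints"][5],2))
    print("shift cm",d.round(2), "turnz", None if yaw is None else round(-(((yaw-np.degrees(s["tcp_rot"][2])+180)%360-180))*np.pi/180,3))
E
python3 -c "
from h import *
to(579.7,45.3,200,85.5)"
```

```text
t: 2.2
eef_pos: [276.8, 560.4, 214.7]
tcp_rot: [3.142, -0.0, 1.494]
ft_force: [0.2, -0.2, -0.9]
opening: 0.606
grip_force: 0.0
t 2.2 pos [276.8 560.4 214.7] rot [180.   -0.   85.6] F [ 0.2 -0.2 -0.9] open 57.5 grip 0.0 q6 1.08
shift cm [-49.03  34.16   1.47] turnz 0.002
```

```bash
python3 -m inch '[[0,0,0,-4.9,3.42,0.15,-0.2],[0,0,0,-4.9,3.42,0.15,-0.2],[0,0,0,-4.9,3.42,0.15,-0.2],[0,0,0,-4.9,3.42,0.15,-0.2],[0,0,0,-4.9,3.42,0.15,-0.2],[0,0,0,-4.9,3.42,0.15,-0.2],[0,0,0,-4.9,3.42,0.15,-0.2],[0,0,0,-4.9,3.42,0.15,-0.2],[0,0,0,-4.9,3.42,0.15,-0.2],[0,0,0,-4.9,3.42,0.15,-0.2],[0,0,0,0,0,0,-0.2],[0,0,0,0,0,0,-0.2]]'
python3 -c "
from h import *
to(579.7,45.3,133,85.5)"
```

```text
t: 3.7
eef_pos: [579.2, 45.4, 199.4]
tcp_rot: [-3.141, -0.0, 1.495]
ft_force: [-0.2, 1.1, 0.0]
opening: 0.602
grip_force: 0.0
t 3.7 pos [579.2  45.4 199.4] rot [-1.7996e+02 -1.0000e-02  8.5640e+01] F [-0.2  1.1  0. ] open 57.1 grip 0.0 q6 0.04
shift cm [-0.01  0.06  6.64] turnz 0.002
```

```bash
python3 -m inch '[[0,0,0,0,0,2.5,-0.2],[0,0,0,0,0,2.5,-0.2],[0,0,0,0,0,1.5,-0.2],[0,0,0,0,0,0,0.4],[0,0,0,0,0,0,1],[0,0,0,0,0,0,1],[0,0,0,0,0,0,1],[0,0,0,0,0,0,1],[0,0,0,0,0,-2,1],[0,0,0,0,0,-3,1],[0,0,0,0,0,-5,1],[0,0,0,0,0,0,1]]'
python3 - <<'E'
from h import *
p=cam("top"); save(p,"t2.png"); w=cloud(p); np.savez("/tmp/t2.npz",w=w,img=p["img"])
cv2.imwrite("pics/t2c.png",cv2.resize(p["img"][150:320,200:400,::-1],(800,600)[:1]*1+(680,) if 0 else (700,595),interpolation=cv2.INTER_CUBIC))
to(514,354,190,85.5)
E
```

```text
t: 5.2
eef_pos: [580.8, 45.2, 238.1]
tcp_rot: [3.135, -0.0, 1.493]
ft_force: [-0.5, -0.1, -1.8]
opening: 0.102
grip_force: 30.0
t 5.25 pos [579.9  45.2 235.9] rot [ 1.7984e+02 -1.0000e-02  8.5530e+01] F [-0.3 -0.  -1.1] open 9.9 grip 30.0 q6 0.04
shift cm [30.27 -8.99  4.57] turnz 0.0
```

View pics/t2c.png

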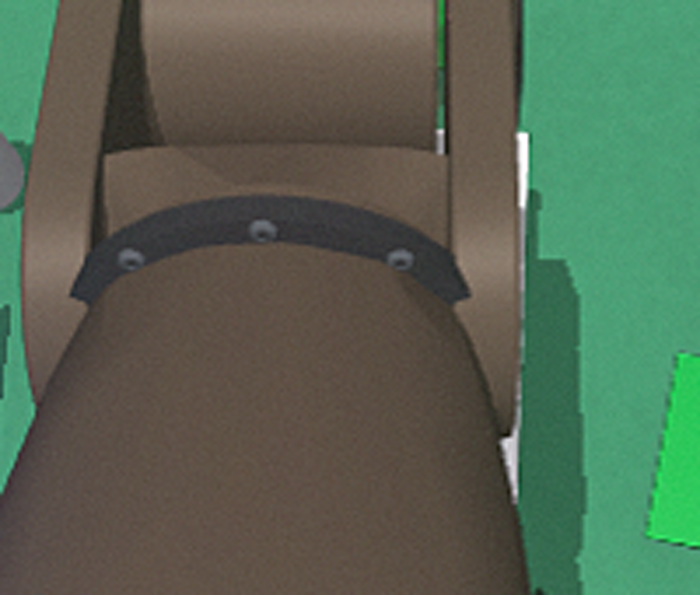

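Grip opening of 9.9 mm matches the fin, so the cover is in hand. In this view the arm hides the slot. Next, to the crate.

```bash
python3 -m inch '[[0,0,0,5,-1.5,0,1],[0,0,0,5,-1.5,0,1],[0,0,0,5,-1.5,0,1],[0,0,0,5,-1.5,0,1],[0,0,0,5,-1.5,0,1],[0,0,0,5.3,-1.5,0,1],[0,0,0,0,0,5,1],[0,0,0,0,0,5,1],[0,0,0,0,0,5,1],[0,0,0,0,0,3.5,1],[0,0,0,0,0,2,1],[0,0,0,0,0,0,1],[0,0,0,0,0,0,0.4],[0,0,0,0,0,0,0.4],[0,0,0,0,0,0,0.4],[0,0,0,0,0,-4,0.4],[0,0,0,0,0,-6,0.4],[0,0,0,0,0,-6,0.4],[0,0,0,0,0,-4,0.4]]'
python3 - <<'E'
from h import *
p=cam("top"); save(p,"t3.png"); w=cloud(p); np.savez("/tmp/t3.npz",w=w,img=p["img"])
q=cam("side"); save(q,"s3.png"); w2=cloud(q); np.savez("/tmp/s3.npz",w=w2,img=q["img"])
c=cv2.resize(p["img"][170:315,235:365,::-1],(400,446),interpolation=cv2.INTER_CUBIC)
d=cv2.resize(q["img"][110:300,225:385,::-1],(375,446),interpolation=cv2.INTER_CUBIC)
cv2.imwrite("pics/c3.png",np.hstack([c,d]))
to(581,-322,220,91)
E
```

```text
t: 7.62
eef_pos: [513.6, 354.5, 233.3]
tcp_rot: [3.139, -0.002, 1.493]
ft_force: [-0.1, -0.3, -0.5]
opening: 0.3
grip_force: 0.0
t 7.72 pos [514.6 355.  235. ] rot [179.59  -0.27  85.54] F [-0.3 -0.2 -0.2] open 28.6 grip 0.0 q6 0.58
shift cm [-66.99  11.88   1.27] turnz -0.095
```

View pics/c3.png

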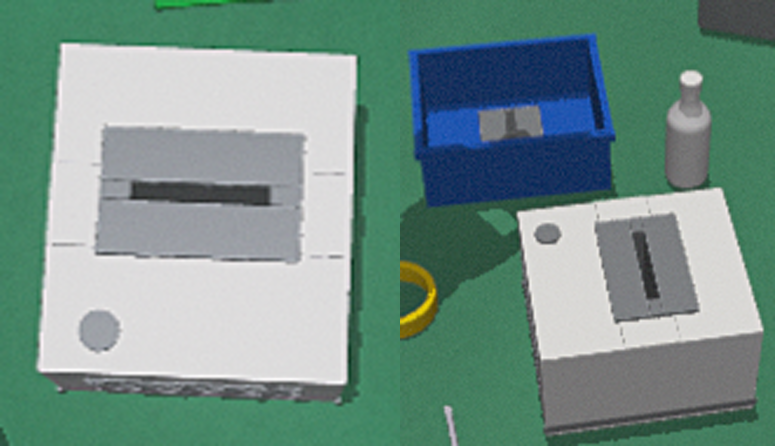

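The cover lies in the crate (right panel (510,122)). The slot is open, at left panel (200,192) and right panel (645,265). I'll measure it by intersecting rays with z=124.

Run:
```python
from h import *
for n in("top","side"):
    p=cam(n); M,t=pose(p); img=p["img"].astype(int); g=img.mean(2)
    def ground(uv,z):
        q=cv2.undistortPoints(np.array(uv,np.float32)[:,None],K(p),np.array(p["D"])).reshape(-1,2)
        r=np.c_[q,np.ones(len(q))]@M.T; return (t+r*((z-t[2])/r[:,2])[:,None])[:,:2]
    v,u=np.mgrid[0:480,0:640]; P=ground(np.c_[u.ravel(),v.ravel()],124.).reshape(480,640,2)
    a=np.radians(-4.5); L=P-np.array([578,45.5]); lx=L[...,0]*np.cos(a)+L[...,1]*np.sin(a); ly=-L[...,0]*np.sin(a)+L[...,1]*np.cos(a)
    # housing local profile along x at several y
    for y0 in(-25,0,25):
        m=(abs(ly-y0)<8)&(abs(lx)<60)
        b=np.round(lx[m]).astype(int); print(n,y0,[(k,int(g[m][b==k].mean())) for k in range(-14,20) if (b==k).any()])
    dk=(g<75)&(abs(lx)<25)&(abs(ly)<50); r=cv2.minAreaRect(np.c_[lx[dk],ly[dk]].astype(np.float32)); print("dark",np.round(r[0],1),np.round(r[1],1),round(r[2],1),np.mean(lx[dk]).round(1),np.mean(ly[dk]).round(1))
    sat=(g<185)&(abs(lx)<52)&(abs(ly)<66)&(g>60)
    sat=cv2.morphologyEx(sat.astype(np.uint8),cv2.MORPH_OPEN,np.ones((5,5)))>0
    r=cv2.minAreaRect(np.c_[lx[sat],ly[sat]].astype(np.float32)); print("plate",np.round(r[0],1),np.round(r[1],1),round(r[2],1))
    # housing top by colour at z=120
    P=ground(np.c_[u.ravel(),v.ravel()],120.).reshape(480,640,2)
    w=cloud(p); hm=(abs(w[...,2]-120)<3.5)&(g>150)&(abs(P[...,0]-578)<125)&(abs(P[...,1]-45)<115)
    r=cv2.minAreaRect(P[hm].astype(np.float32)); print("house",np.round(r[0],1),np.round(r[1],1),round(r[2],1))
    for k,zz,X in(("tab",138.,581),):
        m=(abs(w[...,0]-X)<12)&(abs(w[...,1]+322)<25)&(w[...,2]>135); Q=ground(np.c_[u[m],v[m]],zz); r=cv2.minAreaRect(Q.astype(np.float32)); print(k,np.round(r[0],1),np.round(r[1],1),round(r[2],1))
```

```text
top -25 [(-14, 156), (-13, 159), (-12, 158), (-11, 158), (-10, 158), (-9, 157), (-8, 157), (-7, 156), (-6, 157), (-4, 157), (-2, 157), (-1, 158), (0, 159), (1, 158), (2, 157), (3, 114), (4, 68), (5, 60), (6, 64), (7, 64), (9, 67), (11, 65), (12, 62), (13, 59), (14, 84), (15, 90), (16, 176), (17, 177), (18, 158), (19, 157)]
top 0 [(-14, 159), (-13, 158), (-12, 157), (-11, 158), (-10, 158), (-9, 157), (-8, 156), (-7, 157), (-5, 156), (-4, 155), (-3, 157), (-2, 159), (-1, 156), (0, 161), (1, 160), (2, 167), (3, 168), (4, 51), (5, 53), (6, 64), (8, 67), (10, 66), (11, 61), (12, 63), (13, 65), (14, 80), (15, 114), (16, 144), (17, 165), (18, 162), (19, 157)]
top 25 [(-14, 157), (-13, 158), (-12, 158), (-11, 157), (-10, 158), (-8, 156), (-6, 156), (-5, 156), (-4, 156), (-3, 156), (-2, 157), (-1, 158), (0, 160), (1, 158), (2, 157), (3, 116), (5, 58), (7, 65), (8, 65), (9, 67), (10, 65), (11, 65), (12, 63), (13, 59), (14, 91), (15, 90), (16, 178), (17, 178), (18, 157)]
dark [8.8 1.6] [82.  10.2] 90.0 8.6 1.3
plate [8.9 1.4] [ 78.9 120.5] 0.0
house [578.2  46.6] [180.  199.7] 85.5
tab [ 581.7 
[... 577 characters left out ...]
, (2, 120), (3, 93), (4, 67), (5, 64), (6, 63), (7, 57), (8, 48), (9, 52), (10, 47), (11, 44), (12, 47), (13, 59), (14, 64), (15, 105), (16, 132), (17, 129), (18, 129), (19, 127)]
side 25 [(-14, 127), (-13, 126), (-12, 129), (-11, 124), (-10, 125), (-9, 127), (-8, 126), (-7, 123), (-6, 125), (-5, 126), (-4, 127), (-3, 122), (-2, 127), (-1, 127), (0, 129), (1, 127), (2, 119), (3, 88), (4, 71), (5, 66), (6, 64), (7, 67), (8, 66), (9, 65), (10, 63), (11, 64), (12, 49), (13, 61), (14, 62), (15, 128), (16, 135), (17, 128), (18, 129), (19, 126)]
dark [ 8.8 -1.7] [79.3 11.2] 90.0 8.8 -3.0
plate [ 8.7 -3.2] [124.3  79.1] 89.8
house [577.7  43.7] [180.8 199.3] 85.5
tab [ 581.1 -324. ] [ 9.1 31.3] 1.1
```

Slot at housing-local x +8.85, in world about (586.8, 44.5). In y, slot minus tab is about 366.4 in both cameras, so the biases cancel. Now to the cartridge.

```bash
python3 -m inch '[[0,0,0,-6.1,1.08,0,0.4],[0,0,0,-6.1,1.08,0,0.4],[0,0,0,-6.1,1.08,0,0.4],[0,0,0,-6.1,1.08,0,0.4],[0,0,0,-6.1,1.08,0,0.4],[0,0,0,-6.1,1.08,0,0.4],[0,0,0,-6.1,1.08,0,0.4],[0,0,0,-6.1,1.08,0,0.4],[0,0,0,-6.1,1.08,0,0.4],[0,0,0,-6.1,1.08,0,0.4],[0,0,0,-6,1.08,0,0.4],[0,0,-0.09,0,0,4,0.4],[0,0,0,0,0,0,0.4],[0,0,0,0,0,0,0.4]]'
python3 -c "
from h import *
to(581.3,-322,109,90.7)"
```

```text
t: 9.57
eef_pos: [579.9, -322.4, 190.0]
tcp_rot: [-3.141, -0.0, 1.582]
ft_force: [-0.2, 0.0, 0.2]
opening: 0.299
grip_force: 0.0
t 9.57 pos [ 579.9 -322.4  190. ] rot [-1.7999e+02 -2.0000e-02  9.0620e+01] F [-0.2  0.   0.2] open 28.4 grip 0.0 q6 -0.62
shift cm [0.03 0.14 8.1 ] turnz -0.001
```

```bash
python3 -m inch '[[0,0,0,0.03,0.14,2.5,0.4],[0,0,0,0,0,2.5,0.4],[0,0,0,0,0,2,0.4],[0,0,0,0,0,1.1,0.4],[0,0,0,0,0,0,0.4],[0,0,0,0,0,0,1],[0,0,0,0,0,0,1],[0,0,0,0,0,0,1],[0,0,0,0,0,0,1]]'
python3 -c "
from h import *
to(580,-322,260)"
```

```text
t: 10.7
eef_pos: [581.2, -322.7, 109.3]
tcp_rot: [3.141, 0.0, 1.583]
ft_force: [-1.0, 0.7, 5.9]
opening: 0.095
grip_force: 30.0
t 10.7 pos [ 581.2 -322.7  109.3] rot [1.7996e+02 3.0000e-02 9.0680e+01] F [-1.   0.7  5.9] open 9.1 grip 30.0 q6 -0.62
shift cm [  0.07  -0.11 -15.07] turnz None
```

```bash
python3 -m inch '[[0,0,0,0,0,-1,1],[0,0,0,0,0,-3,1],[0,0,0,0,0,-4,1],[0,0,0,0,0,-4,1],[0,0,0,0,0,-3.5,1],[0,0,0.045,0,0,0,1],[0,0,0.045,0,0,0,1],[0,0,0,5,0,0,1],[0,0,0,6,0,0,1],[0,0,0,6,0,0,1],[0,0,0,6,0,0,1],[0,0,0,6,0,0,1],[0,0,0,5,0,0,1],[0,0,0,2,0,0,1],[0,0,0,0,0,0,1],[0,0,0,0,0,0,1],[0,0,0,0,0,0,1]]'
python3 -c "
from h import *
to(586.8,43.7,240,85.5)"
```

```text
t: 12.82
eef_pos: [609.1, 35.0, 263.6]
tcp_rot: [-3.142, 0.0, 1.491]
ft_force: [0.7, -0.2, -0.6]
opening: 0.093
grip_force: 30.0
t 12.82 pos [609.1  35.  263.6] rot [-180.      0.     85.44] F [ 0.7 -0.2 -0.6] open 8.8 grip 30.0 q6 0.03
shift cm [ 0.69 -2.3   2.36] turnz -0.001
```

```bash
python3 -m inch '[[0,0,0,0.7,-2.3,0,1],[0,0,0,0,0,2.4,1],[0,0,0,0,0,0,1],[0,0,0,0,0,0,1],[0,0,0,0,0,0,1]]'
python3 - <<'E'
from h import *
to(586.8,43.7,230,85.5)
im=[]
for n,(a,b,c,d) in {"top":(170,315,235,365),"side":(160,300,255,385)}.items():
    p=cam(n); im.append(cv2.resize(p["img"][a:b,c:d,::-1],(400,440),interpolation=cv2.INTER_CUBIC)); np.savez("/tmp/%s5.npz"%n,w=cloud(p),img=p["img"])
cv2.imwrite("pics/c5.png",np.hstack(im))
E
```

```text
t: 13.45
eef_pos: [587.2, 44.8, 240.4]
tcp_rot: [3.14, -0.0, 1.492]
ft_force: [-0.0, -0.8, -0.8]
opening: 0.092
grip_force: 30.0
t 13.45 pos [587.2  44.8 240.4] rot [ 1.7994e+02 -1.0000e-02  8.5510e+01] F [-0.  -0.8 -0.8] open 8.8 grip 30.0 q6 0.04
shift cm [-0.11 -0.03  1.04] turnz 0.0
```

View pics/c5.png

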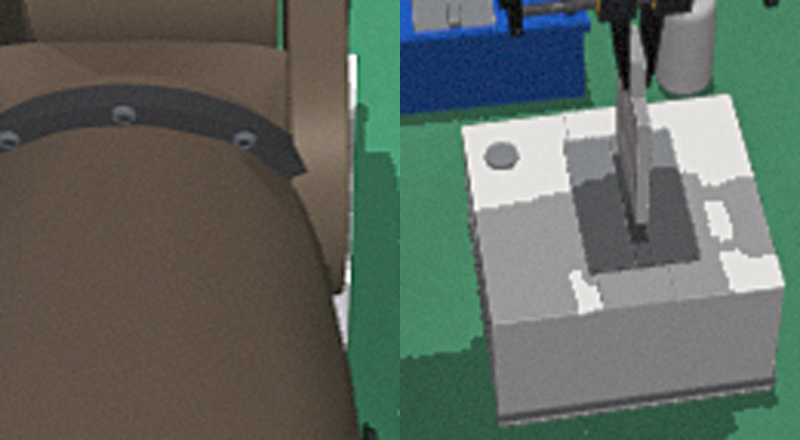

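The cartridge hangs upright in the grip just above the slot (right panel: lower end (640,220), slot end (640,232)). I'll correct y by -1 mm and lower gently to feel for the slot.

```bash
python3 -m inch '[[0,0,0,-0.1,0,0.6,1],[0,0,0,0,0,0.4,1],[0,0,0,0,0,0.3,1],[0,0,0,0,0,0.2,1],[0,0,0,0,0,0.2,1],[0,0,0,0,0,0.2,1],[0,0,0,0,0,0.2,1],[0,0,0,0,0,0,1],[0,0,0,0,0,0,1]]'
python3 -c "
from h import *
to(586.8,43.7,215,85.5)"
```

```text
t: 14.68
eef_pos: [586.7, 44.1, 218.7]
tcp_rot: [3.141, -0.0, 1.493]
ft_force: [-0.6, -0.4, -1.2]
opening: 0.093
grip_force: 30.0
t 14.68 pos [586.7  44.1 218.7] rot [179.99  -0.    85.53] F [-0.6 -0.4 -1.2] open 8.8 grip 30.0 q6 0.04
shift cm [-0.04  0.01  0.37] turnz 0.001
```

It is 4.5 mm below the plate top with no contact force, so it has entered the slot. Sliding down.

```bash
python3 -m inch '[[0,0,0,0,0,0.5,1],[0,0,0,0,0,0.5,1],[0,0,0,0,0,0.5,1],[0,0,0,0,0,0.5,1],[0,0,0,0,0,0.5,1],[0,0,0,0,0,0,1]]'
python3 -c "
from h import *
to(586.8,43.7,147,85.5)"
```

```text
t: 15.42
eef_pos: [586.5, 44.1, 193.2]
tcp_rot: [-3.141, -0.0, 1.493]
ft_force: [0.7, -0.1, -1.1]
opening: 0.095
grip_force: 30.0
t 15.43 pos [586.5  44.1 193.2] rot [-179.96   -0.     85.53] F [ 0.7 -0.1 -1.1] open 9.0 grip 30.0 q6 0.04
shift cm [-0.04  0.04  4.62] turnz 0.001
```

```bash
python3 -m inch '[[0,0,0,0,0.02,0.8,1],[0,0,0,0,0,0.8,1],[0,0,0,0,0,0.8,1],[0,0,0,0,0,0.8,1],[0,0,0,0,0,0.8,1],[0,0,0,0,0,0.5,1],[0,0,0,0,0,0.3,1],[0,0,0,0,0,0.3,1],[0,0,0,0,0,0.3,1],[0,0,0,0,0,0.3,1],[0,0,0,0,0,0,1]]'
python3 -c "
from h import *
to(586.8,43.7,128,85.5)"
```

```text
t: 16.8
eef_pos: [587.0, 44.1, 137.2]
tcp_rot: [3.141, -0.0, 1.493]
ft_force: [-0.6, -0.1, 4.3]
opening: 0.093
grip_force: 30.0
t 16.8 pos [587.   44.1 137.2] rot [ 1.7995e+02 -1.0000e-02  8.5530e+01] F [-0.6 -0.1  4.3] open 8.8 grip 30.0 q6 0.04
shift cm [-0.04 -0.02  0.92] turnz 0.001
```

```bash
python3 -m inch '[[0,0,0,0,0,0.2,1],[0,0,0,0,0,0.2,1],[0,0,0,0,0,0.2,1],[0,0,0,0,0,0.2,1],[0,0,0,0,0,0.1,1],[0,0,0,0,0,0,1]]'
python3 - <<'E'
from h import *
to(586.8,43.7,128,85.5)
p=cam("side"); w=cloud(p); m=(abs(w[...,0]-587)<8)&(abs(w[...,1]-44)<45)&(w[...,2]>120); 
q=w[m]; s=q[:,1].argsort(); q=q[s]
for a in range(0,90,8):
    k=(abs(q[:,1]-a-0)<4); print(a,k.sum(),np.percentile(q[k,2],[50,95]).round(1) if k.any() else '')
E
```

```text
t: 17.55
eef_pos: [587.1, 44.1, 128.3]
tcp_rot: [3.141, -0.0, 1.493]
ft_force: [-1.5, 0.4, 5.4]
opening: 0.095
grip_force: 30.0
t 17.55 pos [587.1  44.1 128.3] rot [ 1.7994e+02 -1.0000e-02  8.5530e+01] F [-1.5  0.4  5.4] open 9.0 grip 30.0 q6 0.04
shift cm [-0.04 -0.03  0.03] turnz 0.001
0 15 [122.2 369. ]
8 114 [302. 321.]
16 122 [242.9 320.3]
24 167 [255.8 440.9]
32 128 [157.2 442.2]
40 44 [440.1 443.9]
48 50 [440.7 443.5]
56 30 [441.5 443.6]
64 26 [441.9 442.8]
72 26 [441.5 443.1]
80 29 [441.4 443.1]
88 74 [449.6 462.6]
```

```bash
python3 -m inch '[[0,0,0,0,0,0.08,1],[0,0,0,0,0,0.08,1],[0,0,0,0,0,0,1]]'; python3 -m inch '[[0,0,0,0,0,0.08,1],[0,0,0,0,0,0,1]]'
```

```text
t: 17.98
eef_pos: [587.3, 44.1, 128.1]
tcp_rot: [3.139, -0.0, 1.493]
ft_force: [-5.5, 0.0, 19.3]
opening: 0.099
grip_force: 30.0
t: 18.23
eef_pos: [587.4, 44.1, 128.1]
tcp_rot: [3.139, -0.0, 1.493]
ft_force: [-8.0, 1.0, 27.2]
opening: 0.093
grip_force: 30.0
```

The hard stop shows: z stays at 128.1 while force climbs to 27 N. Unload, release and retreat.

```bash
python3 -m inch '[[0,0,0,0,0,-0.22,1],[0,0,0,0,0,0,0.4],[0,0,0,0,0,0,0.4],[0,0,0,0,0,0,0.4],[0,0,0,0,0,-2,0.4],[0,0,0,0,0,-5,0.4],[0,0,0,0,0,-5,0.4],[0,0,0,6,0,0,0.4],[0,0,0,6,0,0,0.4],[0,0,0,6,0,0,0.4],[0,0,0,6,0,0,0.4],[0,0,0,6,0,0,0.4],[0,0,0,0,0,0,0.4],[0,0,0,0,0,0,0.4]]'
python3 - <<'E'
from h import *
im=[]
for n,(a,b,c,d) in {"top":(170,315,235,365),"side":(110,300,225,385)}.items():
    p=cam(n); w=cloud(p); im.append(cv2.resize(p["img"][a:b,c:d,::-1],(390,440),interpolation=cv2.INTER_CUBIC))
    m=(abs(w[...,0]-587)<25)&(abs(w[...,1]-44)<30)&(w[...,2]>140)&(w[...,2]<175); q=w[m]
    r=cv2.minAreaRect(q[q[:,2]>150][:,:2].astype(np.float32)); print(n,"tab top",np.percentile(q[:,2],[80,95]).round(1),r)
    m=(abs(w[...,0]-587)<4)&((abs(w[...,1]-15)<8)|(abs(w[...,1]-74)<8)); print("shoulder z",np.nanpercentile(w[m][:,2],[10,50,90]).round(1))
    m=(abs(w[...,0]-565)<6)&(abs(w[...,1]-44)<25); print("plate z",np.nanmedian(w[m][:,2]).round(1))
cv2.imwrite("pics/c6.png",np.hstack(im))
E
```

```text
t: 19.98
eef_pos: [610.0, 342.9, 246.9]
tcp_rot: [-3.141, 0.001, 1.493]
ft_force: [-0.4, -0.5, -1.5]
opening: 0.302
grip_force: 0.0
top tab top [158.4 159.3] ((588.1929321289062, 45.12096405029297), (30.27337074279785, 9.102335929870605), 85.09099578857422)
shoulder z [120.1 124.3 126.3]
plate z 124.8
side tab top [156.  157.6] ((588.1555786132812, 43.01466369628906), (32.74003219604492, 9.275025367736816), 85.6342544555664)
shoulder z [114.2 121.6 124.1]
plate z 122.9
```

View pics/c6.png

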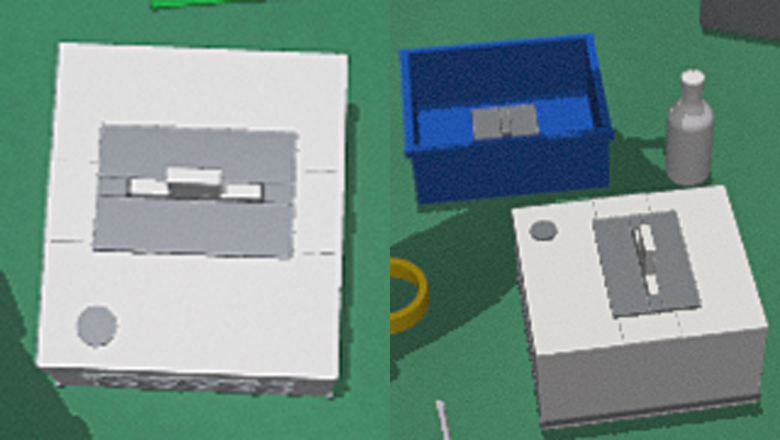

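The cartridge sits in the slot with its shoulders level with the plate (left panel (150,187) and (242,192)). Its tab top is about 157, as it should be. The cover is in the crate (right panel (505,120)) and the robot is clear, so I'm handing in.

```bash
python3 -c "
from cell import env
print(env.job_done())"
```

```text
the job is handed in; nothing more can be done
None
```

I handed the job in at about 20 s of the 67 s: the dust cover is in the crate and the wide cartridge is pressed home in the slot, shoulders level with the plate. The hand-in call returned no verdict.

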